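# Reset the limit switch behind the bag sealer's service hatch

### The arm

A 6-joint arm with a two-finger parallel gripper is mounted at the origin on the work surface; the furniture and walls round the work are solid. World frame = base frame: x ahead of the robot, y to its left, z up, the work surface at z = 0. Lengths are in mm, angles in rad, forces in N, time in s.
With the tool pointing down it reaches from about 425 to 1125 mm from the base axis. Payload 14.9 kg.
Tool frame: the origin (TCP) lies between the finger pads; the fingertips stand 8 mm ahead of it and the grasp point (between the pads) lies 11 mm behind it; z points along the fingers, y is the line along which they close (so a half turn about z gives the same grasp; the last joint's range is limited). The gripper opens to 91 mm and grips with 3 to 60 N. Pads are 32 mm wide; open, the fingers measure 118 mm over their backs; the gripper's body (76 mm by 178 mm) begins 60 mm behind the grasp point.
Start: joints at [1.137, 0.379, 1.734, -0, 1.028, -0.033], TCP at [273.117, 644.535, 221.932] pointing down, gripper open.
Joint ranges: [-2.77, 2.77], [-0.74, 2.19], [0, 2.66], [-1.06, 4.2], [0.31, 2.87], [-3.08, 3.08]. Speed limits (rad/s): [1.89, 1.89, 2.39, 3.14, 3.14, 3.14].

### API

Orientations are given as a unit quaternion [w, x, y, z].
In Python, from station import readout, vision, order gives the robot as it stands.
- The arm moves only by the shell command python3 -m jog 'ROWS' [FORCE]. ROWS is JSON, a list that holds one entry, the list of rows, each a list of 7 numbers: the shift along the tool's x, y, z in units of 25 mm (1.0 is 25 mm), then the turn, a rotation vector about the tool's x, y, z in units of 6 degrees (1.0 is 6 degrees), then the opening, from 0 (shut) to 1 (fully open). In form: [[[dx, dy, dz, rx, ry, rz, hand], ...]]. A call has 1 to 12 rows; each row shifts and turns the commanded pose from where the row before left it, along the tool's axes as they then stand; what a row does not reach is not made up. A row lasts 1/12 s, in which the tool goes at most 41.7 mm and 7.16 degrees, less where a joint would pass 70% of its speed; a pose out of reach is approached as far as the arm can. A call is refused whole if a number of a shift passes 1 or a number of a turn 1, either way. A call with a gripper value outside its range is refused whole. The fingers move at their own pace and stop on an object; FORCE is the grip in N (left out, the last holds). Time passes only in rows, so rows that do not move let the fingers close. It gives the time, the measured TCP pose, the force, the opening and the grip force at its end, in the units of the state.
- readout.observe(): the state, without advancing time (a new reading comes with each control period).
- vision.grab_frame(name): name is "side" or "top"; returns (picture, depth): 480x640x3 uint8, blue, green, red; 480x640 float32, mm along the optical axis (not along the pixel's ray), 0 where there is no reading.
- vision.get_calibration(name): a dict with "fovy" (degrees; the focal length in pixels is half the picture's height over the tangent of half this angle, whatever the lens; pixels are square), "cx", "cy" (the principal point, pixels), "cam_to_world" (4x4, takes a point from camera to world coordinates). Camera axes: x right, y down, z forward; pixel columns grow to the right and rows downward; lengths in mm; the calibration is good to about 2 mm. A picture is of the moment at which its call begins. get_calibration takes no time and is no camera call.
- order.job_done(): hands the job in; it is judged then, once.
The state is a dict: "t": time; "qpos": joint angles; "qvel": joint speeds; "tau": joint torques, N m; "ee_pos": TCP position; "tool_rot": TCP orientation; "contact_force": force on the tool from outside, world axes, zero at the start; "wrist_torque": the same for the moment, N m; "finger_gap": finger opening in mm; "grip_force": force on a finger pad.
Only numpy, scipy, OpenCV 4.12 (cv2) and the standard library are available. Lean on these libraries where they do the work, as an engineer would, in place of code of your own. Each camera call takes 0.05 s, during which the arm holds its last target. There are 200 camera calls.

### The job

The bag sealer's limit switch has to be reset. Pull out the spring knob on the sealer's sloping front and slide the service hatch fully open, then gently push the roller lever inside sideways until it snaps over and stays leaning the other way. Slide the hatch fully shut again so that the spring knob drops all the way back in and locks it, let go, and leave the things standing around undisturbed.

Things in the scene. Friction and masses are not known exactly. Their poses are not given: they have to be found in the camera images.
- sealer: Bag sealer, fixed, sheet steel, 235 (x) x 400 (y) x 275 mm; origin at the centre of its underside, front faces its -x. From the 70 mm high front wall a face slopes up and back at 28 degrees to a level rear ledge 174 mm high with a sealing bar. Over it a jaw beam spans all of y on end posts: sealer-frame x = 50 to 117, z = 235 to 275 mm, so an upright gripper over the knob would hit it.
- opening (a point): Fixed point on the sloping face, u = n = 0; sealer-frame position (-0.0205, -0.10, 0.122), axes as the sealer's. In the sealer's frame u, up the slope, is (0.883, 0, 0.469); n, outward normal, is (-0.469, 0, 0.883). Round it, under the hatch, is an opening: 75 mm down-slope to 55 mm up-slope (u), 80 mm to either side (y). Free inside to n = -48 mm.
- hatch (a joint): Slide of the hatch along the sealer's +y, 0 = shut, 0.165 m = fully open (stop). A 3 mm aluminium sheet 190 (u) x 176 (y) mm, 3 to 6 mm above the slope, its folded edges to 9 mm. About 1.5 N friction; stays where left. When shut it is locked by the spring knob's pin.
- hatch_mid (a point): Point on the hatch's outer face (n = 6 mm) at u = 0, midway between its ends in y; moves with the hatch.
- plunger (a joint): Travel of the spring knob outward along n, 0 = fully in (pin in its hole), 0.014 m = fully out. The pin clears its hole at 0.009 m. Spring 4 N in, 7.5 N fully out. With the hatch away from shut the pin rides on the slope and the knob stays at about 0.008 by itself; with the hatch fully shut it springs back in when let go.
- knob (a point): Centre of the round black spring knob, 25 mm diameter, 24 mm high along n (n = 22 to 46 when in), standing on a narrower collar at u = 83 mm near the hatch's upper edge, midway along the hatch in y. The point is on the knob's axis, n = 34 mm when fully in; it moves with knob and hatch. Pulled along n. Below the jaw beam's front.
- limit_switch: Fixed limit switch inside, under the opening. Grey housing 36 (u) x 42 (y) x 56 (n) mm, u = 18 to 54, top at n = -52 mm; its lever is on its down-slope side. The lever's pivot is at u = 10 mm, n = -66 mm, axis along u. The body's origin lies at table height; its sealer-frame y is the pivot's y (differs between starts).
- roller (a point): Centre of the lever's grey roller, 18 mm diameter, 10 mm long along u, at u = 0, on the end of the 46 mm lever. At the start it is 26 mm to the sealer's -y side of the pivot at n = -28 mm; it passes over the pivot at n = -20 mm and ends 26 mm to the +y side.
- roller_lever (a joint): Angle of the lever: 0 = leaning 34 degrees to the sealer's -y (start), 1.2 rad = leaning 34 degrees to +y (tripped). Over-centre spring: about 0.11 N m (2.5 N at the roller) against the stop at either end; it snaps over by itself once pushed past the middle, 0.6 rad, and stays; pushing on against the stop (beyond 1.2) strains it.
- label_roll: Bystander: roll of labels, 68 mm diameter, 30 mm high, lying loose on the table beside the sealer's -y end, near its front; origin at the centre of its underside.
- steel_flask: Bystander: metal flask 63 mm diameter, 148 mm high, standing loose on the table beside the sealer's -y end; origin at the centre of its underside.
- cuvette: Bystander: small vial with black cap, 25 mm diameter, 61 mm high, standing loose on the table beside the sealer's +y end; origin at the centre of its underside.

How it is judged (in metres and radians):
On the way, in this order (a step that is already met when the one before it is completed fails the run):
1. the spring knob is pulled out (value of joint plunger above 0.007 m), for 0.05 s.
2. the hatch is open (value of joint hatch above 0.145 m), for 0.1 s.
3. the roller lever has snapped over and stays over, untouched (value of joint roller_lever above 1.05 rad and value of joint hatch above 0.12 m and contact force between limit_switch and anything else below 0.05 N), for 0.2 s.
At the end, for the whole second after the job is handed in: The hatch is shut (within 4 mm), the spring knob is back in (within 2 mm), and the roller lever still leans over to the sealer's +y side (beyond 1.05 rad) (value of joint hatch below 0.004 m and value of joint plunger below 0.002 m and value of joint roller_lever above 1.05 rad); the robot touches nothing.
It fails at once if the limit switch is pushed with more than 40 N (contact force between limit_switch and anything else above 40 N).
It fails at once if the label roll is shifted by more than 3 cm or knocked over (distance of label_roll from where it was at the start of the episode above 0.03 m or angle between label_roll's own z axis and vertical above 0.4 rad).
It fails at once if the steel flask is shifted by more than 3 cm or knocked over (distance of steel_flask from where it was at the start of the episode above 0.03 m or angle between steel_flask's own z axis and vertical above 0.4 rad).
It fails at once if the cuvette is shifted by more than 3 cm or knocked over (distance of cuvette from where it was at the start of the episode above 0.03 m or angle between cuvette's own z axis and vertical above 0.4 rad).
It also fails if it takes over 64 s, if anything falls off the work surface, if the arm or the gripper's body presses on something with over 40 N, if the wrist force passes 120 N, or if a joint passes its speed limit or range.

## Working session

There is one attempt and no reset: what is moved stays moved. The work goes in short steps, Python scripts to look and compute and a shell command to move; the robot and the scene stay as the last step left them, time stands still between calls to the robot, and variables do not carry over. Pictures are saved under pics/ and viewed, at most 10 in all, crops included, and the job is handed in when it is done.

```bash
mkdir -p pics; ls
python3 - <<'E'
from station import readout, vision
import cv2,numpy as np
for n in("side","top"):
    p,d=vision.grab_frame(n); c=vision.get_calibration(n); print(n,c)
    cv2.imwrite(f"pics/{n}0.png",p); np.savez(f"{n}0.npz",p=p,d=d)
print(readout.observe())
E
```

```text
pics
side {'fovy': 53.77967068424292, 'cx': 314.7445309524656, 'cy': 235.0630835064287, 'cam_to_world': array([[ 5.97017089e-01, -6.85991118e-01,  4.15916796e-01,
         9.53001133e+01],
       [-8.02198449e-01, -5.14983135e-01,  3.02109284e-01,
        -3.00355645e+02],
       [ 6.94584979e-03, -5.14012214e-01, -8.57754743e-01,
         1.06251514e+03],
       [ 0.00000000e+00,  0.00000000e+00,  0.00000000e+00,
         1.00000000e+00]])}
top {'fovy': 49.4150138515471, 'cx': 317.51156599197367, 'cy': 239.21052727786125, 'cam_to_world': array([[-2.78291189e-02, -9.85915012e-01,  1.64915524e-01,
         3.45969501e+02],
       [-9.99561264e-01,  2.91199032e-02,  5.41392580e-03,
         1.37595580e+01],
       [-1.01399948e-02, -1.64692504e-01, -9.86292837e-01,
         1.22116610e+03],
       [ 0.00000000e+00,  0.00000000e+00,  0.00000000e+00,
         1.00000000e+00]])}
{'t': 0.1, 'qpos': array([ 1.13667572e+00,  3.79322363e-01,  1.73471673e+00, -2.21182015e-05,
        1.02849306e+00, -3.33040741e-02]), 'qvel': array([-8.03514370e-05, -3.51331019e-04, -1.80486190e-04, -9.64578525e-04,
       -1.25054422e-04, -5.78749292e-04]), 'tau': array([-9.21054707e-04, -7.65036178e+01, -4.35296988e+01,  6.51684729e-02,
        3.98715853e-02, -1.68043584e-05]), 'ee_pos': array([272.98840937, 644.20573581, 221.38024536]), 'tool_rot': array([-9.95771925e-05,  1.99063821e-01,  9.79986415e-01, -4.59171231e-04]), 'contact_force': array([0.11974602, 0.02159169, 0.45357203]), 'wrist_torque': array([ 0.01513536, -0.01869751,  0.00641824]), 'grip_force': 0.0, 'finger_gap': 91.07672460345827}
```

View pics/side0.png

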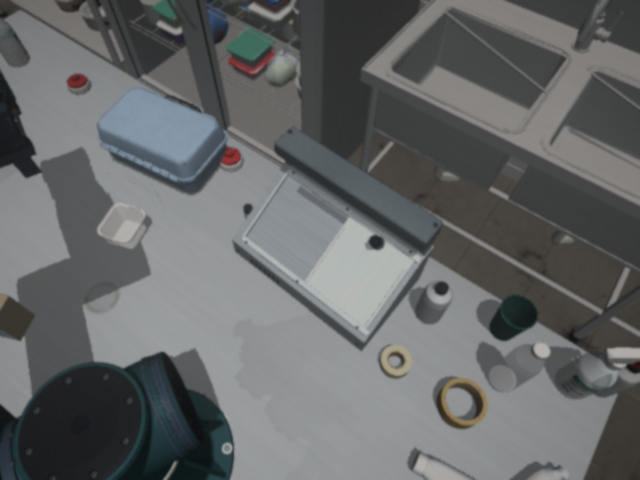

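View pics/top0.png

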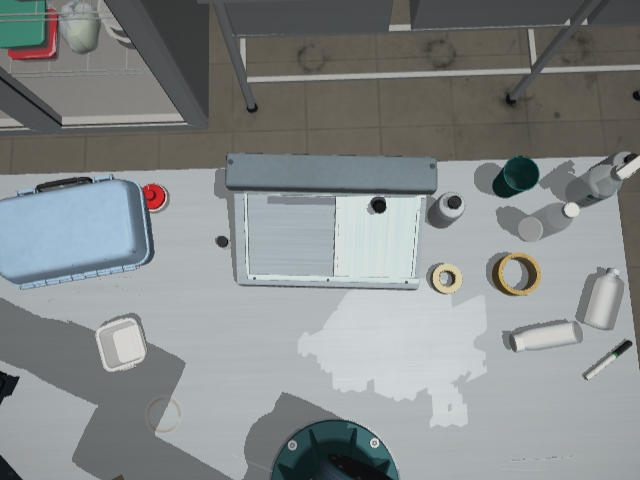

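The side view shows the sealer, with the white hatch on the -y half and the black knob at (376,242). In the top view the knob is at (378,205), the beam spans columns 226–437, and the cuvette (222,241), flask (450,207) and label roll (447,278) stand close by.

```bash
cat > h.py <<'E'
import numpy as np,cv2
from station import vision
from scipy.spatial.transform import Rotation as R
def cloud(n,d):
    c=vision.get_calibration(n); f=240/np.tan(np.radians(c["fovy"]/2))
    v,u=np.mgrid[:480,:640]; P=np.stack([(u-c["cx"])/f*d,(v-c["cy"])/f*d,d],-1)
    M=c["cam_to_world"]; return P@M[:3,:3].T+M[:3,3]
def ray(n,u,v):
    c=vision.get_calibration(n); f=240/np.tan(np.radians(c["fovy"]/2)); M=c["cam_to_world"]
    return M[:3,3],M[:3,:3]@np.array([(u-c["cx"])/f,(v-c["cy"])/f,1])
def tri(a,b):
    (o1,d1),(o2,d2)=a,b
    s,t=np.linalg.lstsq(np.stack([d1,-d2],1),o2-o1,rcond=None)[0]
    return (o1+s*d1+o2+t*d2)/2,np.linalg.norm(o1+s*d1-o2-t*d2)
E
python3 - <<'E'
from h import *
K={}
for n,kn in(("top",(378,205)),("side",(376,242))):
    z=np.load(n+"0.npz");P=cloud(n,z["d"]);p=z["p"]
    m=(abs(P[...,2]-275)<12)&(P[...,0]>450)&(P[...,0]<1000)&(abs(P[...,1])<400)
    m=m.astype(np.uint8); k,l,s,_=cv2.connectedComponentsWithStats(m); i=1+np.argmax(s[1:,4]); Q=P[l==i]
    r=cv2.minAreaRect(Q[:,:2].astype(np.float32)); print(n,"beam",r,Q[:,2].mean(),s[i,4])
    # white hatch plane
    w=((p.min(2)>185)&(P[...,2]>60)&(P[...,2]<260)&(P[...,0]>450)&(P[...,0]<1000)&(abs(P[...,1])<300)).astype(np.uint8)
    k,l,s,_=cv2.connectedComponentsWithStats(w); i=1+np.argmax(s[1:,4]); H=P[cv2.erode((l==i).astype(np.uint8),np.ones((5,5)))>0]
    c=H.mean(0); nn=np.linalg.svd(H-c,full_matrices=False)[2][2]; nn*=np.sign(nn[2]); print("hatch",c,nn,len(H),"ext",H.min(0),H.max(0))
    u,v=kn; b=np.zeros((480,640),np.uint8); b[v-14:v+15,u-14:u+15]=1
    km=b*(p.max(2)<60); k,l,s,ce=cv2.connectedComponentsWithStats(km.astype(np.uint8)); i=1+np.argmax(s[1:,4]); Q=P[l==i]
    print("knob",ce[i],s[i],np.median(Q,0),(Q-c)@nn.T.round(3) if 0 else np.percentile((Q-c)@nn,[5,50,90,98])); K[n]=ray(n,*ce[i])
print(tri(K["top"],K["side"]))
E
```

```text
top beam ((633.7557373046875, -8.40887451171875), (398.670654296875, 69.2049789428711), 86.86809539794922) 274.7902274039896 7411
hatch [527.79340645 -99.56015747 130.80126627] [-0.46890112  0.02428451  0.88291676] 4575 ext [ 454.09777579 -190.67432456   84.20364809] [605.59732076 151.68434125 173.68935547]
knob [378.34899329 205.3557047 ] [371 199  15  14 149] [ 581.64158527 -104.98415493  201.43075243] [ 4.37641606 38.1605714  41.86129413 43.50425038]
side beam ((632.3370361328125, -8.45599365234375), (399.7783203125, 70.06625366210938), 87.07605743408203) 275.08987485806534 5356Traceback (most recent call last):
  File "<stdin>", line 10, in <module>
    return _wrapfunc(a, 'argmax', axis=axis, out=out, **kwds)
    return bound(*args, **kwds)
ValueError: attempt to get argmax of an empty sequence
```

```bash
cat >> h.py <<'E'
from station import readout
yaw=np.radians(-3.0); S=R.from_euler('z',yaw).as_matrix(); O=np.array([549.5,-4.0,0])
U=S@[.883,0,.469]; N=S@[-.469,0,.883]; Y=S@[0,1,0]; OP=O+S@[-20.5,-100,122]
RT=np.stack([-U,Y,-N],1)
def w(u,y,n): return OP+u*U+y*Y+n*N
def unw(p): d=np.asarray(p)-OP; return np.array([d@U,d@Y,d@N])
def st():
    s=readout.observe(); q=s["tool_rot"]; T=R.from_quat([q[1],q[2],q[3],q[0]]).as_matrix()
    print("t",s["t"],"uyn tcp",unw(s["ee_pos"]).round(1),"F uyn",(np.array([U,Y,N])@s["contact_force"]).round(1),"gap",round(s["finger_gap"],1),"grip",round(s["grip_force"],1),"rotneed(6deg)",(R.from_matrix(T.T@RT).as_rotvec(degrees=True)/6).round(2))
    return s,T
def go(u,y,n):
    s,T=st(); print("need units toolframe if oriented",(RT.T@(w(u,y,n)-s["ee_pos"])/25).round(2)," current-frame",(T.T@(w(u,y,n)-s["ee_pos"])/25).round(2))
E
python3 - <<'E'
from h import *
go(83,0,126); print(w(83,0,34),w(83,0,126))
z=np.load("top0.npz");P=cloud("top",z["d"])
for y,x in((241,222),(230,75),(206,450)): print(P[y-10:y+10,x-10:x+10,2].max())
Q=P[P[...,2]>150]; 
from collections import Counter
B=P[(P[...,1]>130)&(P[...,0]>300)&(P[...,0]<700)&(P[...,1]<700)]; print(B[:,2].max())
E
```

```text
t 0.1 uyn tcp [-209.1  732.8  223.6] F uyn [0.3 0.  0.3] gap 91.1 grip 0.0 rotneed(6deg) [-0.82 -4.62 -3.26]
need units toolframe if oriented [-11.68 -29.31   3.9 ]  current-frame [-21.43 -23.41  -2.01]
[ 581.05891232 -105.79116711  190.949     ] [ 537.97004516 -103.53297527  272.185     ]
1221.1661044397363
151.51500673002147
1221.1661044397363
281.9583115953992
```

```bash
python3 -m jog '[[[0,0,-1,0,0,0,1],[0,0,-1,0,0,0,1],[0,0,-1,0,0,0,1],[0,0,-1,0,0,0,1],[0,0,0,-0.14,-0.77,-0.54,1],[0,0,0,-0.14,-0.77,-0.54,1],[0,0,0,-0.14,-0.77,-0.54,1],[0,0,0,-0.14,-0.77,-0.54,1],[0,0,0,-0.13,-0.77,-0.55,1],[0,0,0,-0.13,-0.77,-0.55,1],[0,0,0,0,0,0,1],[0,0,0,0,0,0,1]]]'; python3 -c "
from h import *
go(83,0,126)"
```

```text
t: 1.1
ee_pos: [272.2, 644.4, 321.3]
tool_rot: [0.241, 0.026, 0.97, -0.007]
contact_force: [0.5, -0.1, 0.3]
finger_gap: 91.3
grip_force: 0.0
t 1.1 uyn tcp [-162.9  733.   312.2] F uyn [ 0.6 -0.1  0. ] gap 91.3 grip 0.0 rotneed(6deg) [-0.01 -0.02 -0.01]
need units toolframe if oriented [ -9.84 -29.32   7.45]  current-frame [ -9.87 -29.31   7.45]
```

```bash
python3 -m jog '[[[-0.6,-1,0,0,0,0,1],[-0.6,-1,0,0,0,0,1],[-0.6,-1,0,0,0,0,1],[-0.6,-1,0,0,0,0,1],[-0.6,-1,0,0,0,0,1],[-0.6,-1,0,0,0,0,1],[-0.6,-1,0,0,0,0,1],[-0.6,-1,0,0,0,0,1],[-0.6,-1,0,0,0,0,1],[-0.6,-1,0,0,0,0,1],[-0.6,-1,0,0,0,0,1],[-0.6,-1,0,0,0,0,1]]]'; python3 -c "
from h import *
go(83,0,126)"
```

```text
t: 2.1
ee_pos: [416.7, 335.2, 407.3]
tool_rot: [0.241, 0.027, 0.97, -0.005]
contact_force: [0.1, 0.1, -0.1]
finger_gap: 91.0
grip_force: 0.0
t 2.1 uyn tcp [ 19.1 431.8 312.9] F uyn [ 0.1  0.1 -0.1] gap 91.0 grip 0.0 rotneed(6deg) [ 0.01 -0.01 -0.04]
need units toolframe if oriented [ -2.55 -17.27   7.48]  current-frame [ -2.62 -17.27   7.45]
```

```bash
python3 -m jog '[[[-0.2,-1,0,0,0,0,1],[-0.2,-1,0,0,0,0,1],[-0.2,-1,0,0,0,0,1],[-0.2,-1,0,0,0,0,1],[-0.2,-1,0,0,0,0,1],[-0.2,-1,0,0,0,0,1],[-0.2,-1,0,0,0,0,1],[-0.2,-1,0,0,0,0,1],[-0.2,-1,0,0,0,0,1],[-0.2,-1,0,0,0,0,1],[-0.2,-1,0,0,0,0,1],[-0.2,-1,0,0,0,0,1]]]'; python3 -c "
from h import *
go(83,0,126)"
```

```text
t: 3.1
ee_pos: [453.3, 32.8, 435.7]
tool_rot: [0.243, 0.027, 0.97, -0.005]
contact_force: [0.3, 0.3, 0.0]
finger_gap: 91.5
grip_force: 0.0
t 3.1 uyn tcp [ 78.7 131.8 313.3] F uyn [ 0.3  0.3 -0.1] gap 91.5 grip 0.0 rotneed(6deg) [ 0.02  0.02 -0.03]
need units toolframe if oriented [-0.17 -5.27  7.5 ]  current-frame [-0.17 -5.29  7.48]
```

```bash
python3 -m jog '[[[-0.03,-0.9,0.5,0,0,0,1],[-0.03,-0.9,0.5,0,0,0,1],[-0.03,-0.9,0.5,0,0,0,1],[-0.03,-0.9,0.5,0,0,0,1],[-0.03,-0.9,0.5,0,0,0,1],[-0.02,-0.77,1,0,0,0,1],[0,0,1,0,0,0,1],[0,0,1,0,0,0,1],[0,0,1,0,0,0,1],[0,0,1,0,0,0,1],[0,0,0,0,0,0,1],[0,0,0,0,0,0,1]]]'
python3 - <<'E'
from h import *
go(83,0,26)
import cv2
p,d=vision.grab_frame("side"); q,d2=vision.grab_frame("top")
a=cv2.resize(p[150:330,250:490],(400,300),interpolation=2); b=cv2.resize(q[130:310,260:500],(400,300),interpolation=2)
cv2.imwrite("pics/a1.png",np.hstack([a,b]))
E
```

```text
t: 4.1
ee_pos: [537.9, -102.6, 270.6]
tool_rot: [0.241, 0.027, 0.97, -0.005]
contact_force: [0.2, 0.5, 0.4]
finger_gap: 91.0
grip_force: 0.0
t 4.1 uyn tcp [ 82.1   0.9 124.6] F uyn [0.4 0.5 0.2] gap 91.0 grip 0.0 rotneed(6deg) [ 0.01 -0.01 -0.03]
need units toolframe if oriented [-0.03 -0.04  3.95]  current-frame [-0.04 -0.04  3.95]
```

View pics/a1.png

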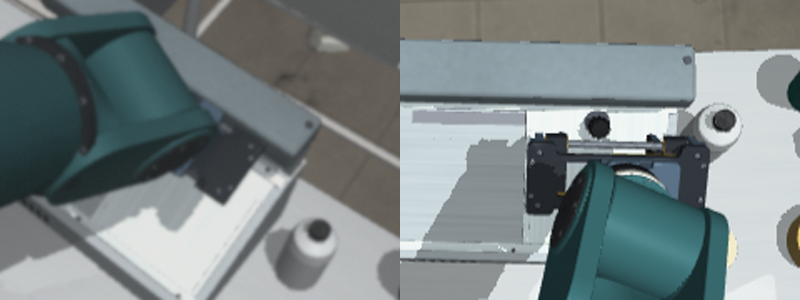

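The crop shows the gripper tilted over the hatch. The knob, at about (598,125) in the right-hand crop, lies just below it, and the beam is clear. Parallax explains the offset, so I'm descending.

```bash
python3 -m jog '[[[-0.03,-0.03,0.7,0,0,0,1],[0,0,0.7,0,0,0,1],[0,0,0.7,0,0,0,1],[0,0,0.6,0,0,0,1],[0,0,0.5,0,0,0,1],[0,0,0.4,0,0,0,1],[0,0,0.3,0,0,0,1],[0,0,0,0,0,0,1],[0,0,0,0,0,0,1]]]'; python3 -c "
from h import *
go(83,0,26)"
```

```text
t: 4.95
ee_pos: [584.4, -105.4, 185.8]
tool_rot: [0.242, 0.026, 0.97, -0.006]
contact_force: [0.6, 0.2, -0.1]
finger_gap: 91.1
grip_force: 0.0
t 4.95 uyn tcp [83.5  0.6 27.9] F uyn [ 0.5  0.3 -0.4] gap 91.1 grip 0.0 rotneed(6deg) [ 0.    0.01 -0.01]
need units toolframe if oriented [ 0.02 -0.02  0.08]  current-frame [ 0.02 -0.02  0.08]
```

```bash
python3 -m jog '[[[0,0,0.08,0,0,0,0.5],[0,0,0,0,0,0,0.4],[0,0,0,0,0,0,0.3],[0,0,0,0,0,0,0.2],[0,0,0,0,0,0,0.2],[0,0,0,0,0,0,0.2],[0,0,0,0,0,0,0.2],[0,0,0,0,0,0,0.2],[0,0,0,0,0,0,0.2],[0,0,0,0,0,0,0.2]]]' 30; python3 -c "
from h import *
st()"
```

```text
t: 5.78
ee_pos: [585.2, -105.4, 183.4]
tool_rot: [0.242, 0.026, 0.97, -0.006]
contact_force: [-0.8, -0.5, 0.1]
finger_gap: 27.1
grip_force: 0.0
t 5.7833 uyn tcp [83.1  0.6 25.4] F uyn [-0.6 -0.6  0.4] gap 27.1 grip 0.0 rotneed(6deg) [ 0.    0.01 -0.  ]
```

```bash
python3 -m jog '[[[0,0,0,0,0,0,0.1],[0,0,0,0,0,0,0],[0,0,0,0,0,0,0],[0,0,0,0,0,0,0],[0,0,0,0,0,0,0]]]' 30; python3 -c "
from h import *
st()"
```

```text
t: 6.2
ee_pos: [585.2, -105.4, 183.4]
tool_rot: [0.242, 0.026, 0.97, -0.006]
contact_force: [0.1, 0.5, -0.4]
finger_gap: 23.7
grip_force: 30.0
t 6.2 uyn tcp [83.   0.6 25.4] F uyn [-0.1  0.5 -0.4] gap 23.7 grip 30.0 rotneed(6deg) [ 0.    0.01 -0.  ]
```

Gripped. Next, pull out 13 mm.

```bash
python3 -m jog '[[[0,0,-0.1,0,0,0,0],[0,0,-0.1,0,0,0,0],[0,0,-0.1,0,0,0,0],[0,0,-0.1,0,0,0,0],[0,0,-0.1,0,0,0,0],[0,0,0,0,0,0,0],[0,0,0,0,0,0,0]]]' 30; python3 -c "
from h import *
st()"
```

```text
t: 6.78
ee_pos: [579.2, -105.0, 194.5]
tool_rot: [0.242, 0.026, 0.97, -0.006]
contact_force: [3.8, 1.2, -6.9]
finger_gap: 23.6
grip_force: 30.0
t 6.7833 uyn tcp [82.9  0.7 38. ] F uyn [ 0.   1.4 -7.8] gap 23.6 grip 30.0 rotneed(6deg) [ 0.    0.01 -0.01]
```

```bash
python3 -m jog '[[[0,0.2,0,0,0,0,0],[0,0.4,0,0,0,0,0],[0,0.5,0,0,0,0,0],[0,0.5,0,0,0,0,0],[0,0.5,0,0,0,0,0],[0,0.5,0,0,0,0,0],[0,0.5,0,0,0,0,0],[0,0.5,0,0,0,0,0],[0,0.5,0,0,0,0,0],[0,0.5,0,0,0,0,0],[0,0.4,0,0,0,0,0],[0,0.4,0,0,0,0,0]]]' 30; python3 -c "
from h import *
st()"
```

```text
t: 7.78
ee_pos: [586.6, 30.5, 194.5]
tool_rot: [0.242, 0.026, 0.97, -0.006]
contact_force: [5.9, -1.6, -6.9]
finger_gap: 24.0
grip_force: 30.0
t 7.7833 uyn tcp [ 83.2 136.4  37.9] F uyn [ 2.1 -1.3 -8.9] gap 24.0 grip 30.0 rotneed(6deg) [ 0.    0.01 -0.  ]
```

```bash
python3 -m jog '[[[0,0.3,0,0,0,0,0],[0,0.3,0,0,0,0,0],[0,0.2,0,0,0,0,0],[0,0.2,0,0,0,0,0],[0,0.1,0,0,0,0,0],[0,0.1,0,0,0,0,0],[0,0,0,0,0,0,0]]]' 30; python3 -c "
from h import *
st()"
```

```text
t: 8.37
ee_pos: [588.1, 59.3, 194.6]
tool_rot: [0.242, 0.025, 0.97, -0.007]
contact_force: [6.0, -12.4, -5.6]
finger_gap: 23.4
grip_force: 30.0
t 8.3667 uyn tcp [ 83.3 165.2  37.9] F uyn [  3.2 -12.1  -8.1] gap 23.4 grip 30.0 rotneed(6deg) [-0.01  0.01  0.  ]
```

```bash
python3 -m jog '[[[0,-0.03,0.08,0,0,0,0],[0,0,0.08,0,0,0,0],[0,0,0,0,0,0,0.3],[0,0,0,0,0,0,0.6],[0,0,0,0,0,0,0.6],[0,0,0,0,0,0,0.6],[0,0,-0.5,0,0,0,0.6],[0,0,-0.8,0,0,0,0.6],[0,0,-1,0,0,0,0.6],[0,0,-1,0,0,0,0.6],[0,0,-1,0,0,0,0.6],[0,0,-1,0,0,0,0.6]]]' 30
python3 - <<'E'
from h import *
s,T=st()
E
```

```text
t: 9.37
ee_pos: [526.9, 62.2, 309.0]
tool_rot: [0.242, 0.026, 0.97, -0.006]
contact_force: [-0.4, -0.3, 0.1]
finger_gap: 54.7
grip_force: 0.0
t 9.3667 uyn tcp [ 82.8 164.9 167.7] F uyn [-0.3 -0.3  0.3] gap 54.7 grip 0.0 rotneed(6deg) [ 0.    0.01 -0.  ]
```

Run:
```python
from h import *
p,d=vision.grab_frame("side"); q,d2=vision.grab_frame("top")
np.savez("open.npz",p=p,d=d,q=q,d2=d2)
a=cv2.resize(p[190:370,270:470],(400,360),interpolation=2); b=cv2.resize(q[170:305,290:440],(400,360),interpolation=2)
cv2.imwrite("pics/a2.png",np.hstack([a,b]))
for n,D in(("side",d),("top",d2)):
    P=cloud(n,D); V=P-OP; u,y,nn=V@U,V@Y,V@N
    m=(abs(u)<9)&(abs(y)<78)&(nn<-8)&(nn>-45)&(D>0)
    h=(u>20)&(u<52)&(abs(y)<78)&(nn<-45)&(nn>-58)&(D>0)
    for k,M in(("roller",m),("housing",h)):
        print(n,k,M.sum()); 
        if M.sum(): print(np.percentile(y[M],[2,10,50,90,98]).round(1),np.percentile(nn[M],[2,50,98]).round(1),np.percentile(u[M],[2,50,98]).round(1))
```

```text
side roller 48
[-16.4 -15.3  -8.5  -0.5   6.8] [-41.7 -22.5 -17.2] [-4.4  2.4  8.2]
side housing 249
[-3.3 -0.2 16.5 33.5 37.7] [-56.  -51.8 -47.6] [20.6 35.9 51.2]
top roller 60
[-17.1 -15.   -8.1  -1.5   3.5] [-38.7 -22.9 -16.6] [-3.3  4.3  8.8]
top housing 172
[-3.3 -0.4 16.9 32.7 36.7] [-56.5 -51.9 -47.8] [20.7 31.2 41.2]
```

View pics/a2.png

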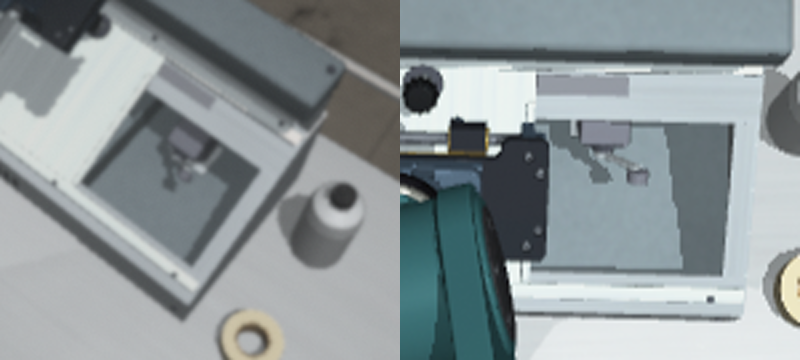

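The switch housing spans y of about -4 to 38, so the pivot is at y≈+17 and the roller at y≈-9 with its left edge at about -18. The pixels are roller (637,176) and housing (605,130) in the right-hand crop. I'm closing the fingers and going to y=-45.

```bash
python3 -m jog '[[[0.28,-0.7,0,0,0,0,0.4],[0.28,-0.7,0,0,0,0,0.2],[0.28,-0.7,0,0,0,0,0],[0.28,-0.7,0,0,0,0,0],[0.28,-0.7,0,0,0,0,0],[0.28,-0.7,0,0,0,0,0],[0.28,-0.7,0,0,0,0,0],[0.28,-0.7,0,0,0,0,0],[0.28,-0.7,0,0,0,0,0],[0.28,-0.7,0,0,0,0,0],[0.28,-0.7,0,0,0,0,0],[0.24,-0.7,0,0,0,0,0]]]' 20; python3 -c "
from h import *
go(0,-47,30)"
```

```text
t: 10.47
ee_pos: [442.9, -144.6, 268.1]
tool_rot: [0.242, 0.026, 0.97, -0.006]
contact_force: [-0.5, 0.0, 0.3]
finger_gap: 0.5
grip_force: 0.0
t 10.4667 uyn tcp [ -0.9 -46.  165.9] F uyn [-0.3  0.   0.5] gap 0.5 grip 0.0 rotneed(6deg) [ 0.    0.   -0.01]
need units toolframe if oriented [-0.04 -0.04  5.43]  current-frame [-0.03 -0.04  5.44]
```

```bash
python3 -m jog '[[[-0.04,-0.04,0.8,0,0,0,0],[0,0,1,0,0,0,0],[0,0,1,0,0,0,0],[0,0,1,0,0,0,0],[0,0,1,0,0,0,0],[0,0,0.7,0,0,0,0],[0,0,0.5,0,0,0,0],[0,0,0.5,0,0,0,0],[0,0,0.5,0,0,0,0],[0,0,0.5,0,0,0,0],[0,0,0,0,0,0,0],[0,0,0,0,0,0,0]]]'; python3 -c "
from h import *
go(0,-47,-22)"
```

```text
t: 11.47
ee_pos: [529.8, -158.6, 124.1]
tool_rot: [0.23, 0.022, 0.973, 0.01]
contact_force: [-0.6, 0.8, -0.9]
finger_gap: 0.6
grip_force: 0.0
t 11.4667 uyn tcp [  8.9 -55.4  -2.4] F uyn [-1.   0.8 -0.5] gap 0.6 grip 0.0 rotneed(6deg) [ 0.31 -0.24 -0.01]
need units toolframe if oriented [0.36 0.34 0.79]  current-frame [0.34 0.31 0.81]
```

```bash
python3 -c "
from h import *
s,T=st(); print(s['qpos'].round(3), s['qvel'].round(3), s['contact_force'],s['wrist_torque'])"
```

```text
t 11.4667 uyn tcp [  8.9 -55.4  -2.4] F uyn [-1.   0.8 -0.5] gap 0.6 grip 0.0 rotneed(6deg) [ 0.31 -0.24 -0.01]
[-0.424  0.19   2.289  0.696  0.306 -2.581] [-0.    -0.025  0.01  -0.007  0.005  0.008] [-0.59649862  0.79985277 -0.87861293] [0.02480116 0.29699009 0.06105174]
```

Joint 5 is at its lower limit (0.31). I'm backing up and using a steeper tool for the push.

```bash
python3 -m jog '[[[0,0,-0.5,0.1,0.3,0,0],[0,0,-0.5,0.1,0.5,0,0],[0,0,-0.4,0.1,0.5,0,0],[0,0,0,0,0.5,0,0],[0,0,0,0,0.5,0,0],[0,0,0,0,0.5,0,0],[0,0,0,0,0,0,0],[0,0,0,0,0,0,0]]]'
cat >> h.py <<'E'
RS=RT.copy()
def steep():
    global RT; RT=RS@R.from_euler('y',18,degrees=True).as_matrix()
E
python3 -c "
import h
h.steep(); h.go(0,-47,30); print(h.readout.observe()['qpos'].round(3))"
```

```text
t: 12.13
ee_pos: [515.8, -158.5, 156.9]
tool_rot: [0.087, 0.025, 0.996, -0.002]
contact_force: [0.5, 0.4, -1.0]
finger_gap: 0.8
grip_force: 0.0
t 12.1333 uyn tcp [ 11.9 -56.1  33.2] F uyn [-0.   0.4 -1.1] gap 0.8 grip 0.0 rotneed(6deg) [ 0.01 -0.01  0.02]
need units toolframe if oriented [0.41 0.36 0.27]  current-frame [0.41 0.36 0.27]
[-0.368  0.161  2.174  0.091  0.643 -1.957]
```

```bash
python3 -m jog '[[[0.41,0.36,0.27,0,0,0,0],[-0.1,0,0.3,0,0,0,0],[-0.1,0,0.3,0,0,0,0],[-0.1,0,0.3,0,0,0,0],[-0.1,0,0.3,0,0,0,0],[-0.1,0,0.3,0,0,0,0],[-0.1,0,0.3,0,0,0,0],[-0.04,0,0.18,0,0,0,0],[0,0,0,0,0,0,0],[0,0,0,0,0,0,0]]]'; python3 -c "
import h
h.steep(); h.go(0,-47,-22); print(h.readout.observe()['qpos'].round(3))"
```

```text
t: 12.97
ee_pos: [531.3, -150.3, 102.0]
tool_rot: [0.085, 0.025, 0.996, -0.002]
contact_force: [0.0, 0.2, 1.0]
finger_gap: 0.3
grip_force: 0.0
t 12.9667 uyn tcp [ -0.6 -47.1 -22.4] F uyn [0.5 0.2 0.8] gap 0.3 grip 0.0 rotneed(6deg) [ 0.01 -0.03  0.02]
need units toolframe if oriented [-0.02  0.   -0.02]  current-frame [-0.02  0.   -0.02]
[-0.341  0.278  2.164  0.097  0.538 -1.942]
```

```bash
python3 -m jog '[[[0,0.2,0,0,0,0,0],[0,0.2,0,0,0,0,0],[0,0.2,0,0,0,0,0],[0,0.2,0,0,0,0,0],[0,0.1,0,0,0,0,0],[0,0.1,0,0,0,0,0],[0,0,0,0,0,0,0]]]'; python3 -c "
import h
h.steep(); h.go(0,-3,-22)"
```

```text
t: 13.55
ee_pos: [532.4, -126.2, 103.4]
tool_rot: [0.086, 0.024, 0.996, -0.003]
contact_force: [-19.0, -21.5, 23.2]
finger_gap: 0.5
grip_force: 13.4
t 13.55 uyn tcp [ -0.1 -23.  -21. ] F uyn [ -4.8 -22.4  28.9] gap 0.5 grip 13.4 rotneed(6deg) [-0.01 -0.03  0.04]
need units toolframe if oriented [-0.01  0.8   0.04]  current-frame [-0.02  0.8   0.04]
```

That was a jam: the tip was pressing on the roller's upper side. I'm backing off and going deeper.

```bash
python3 -m jog '[[[0,-0.4,0,0,0,0,0],[0,-0.4,0,0,0,0,0],[0,-0.3,0,0,0,0,0],[0,0,0,0,0,0,0]]]'
python3 - <<'E'
import h
from h import *
h.steep(); h.go(0,-50,-33)
p,d=vision.grab_frame("side"); q,d2=vision.grab_frame("top")
a=cv2.resize(p[220:310,320:420],(400,360),interpolation=2); b=cv2.resize(q[190:270,340:430],(400,360),interpolation=2)
cv2.imwrite("pics/a3.png",np.hstack([a,b]))
for n,D in(("side",d),("top",d2)):
    P=cloud(n,D); V=P-OP; u,y,nn=V@U,V@Y,V@N
    m=(abs(u)<9)&(y>-25)&(y<60)&(nn<-8)&(nn>-45)&(D>0)
    print(n,m.sum(),np.percentile(y[m],[2,50,98]) if m.any() else 0,np.percentile(nn[m],[2,50,98]) if m.any() else 0)
    m=(abs(u)<30)&(y<-25)&(y>-70)&(nn<0)&(nn>-45)&(D>0)
    print("tool",m.sum(),np.percentile(y[m],[2,50,98]) if m.any() else 0,np.percentile(nn[m],[2,50,98]) if m.any() else 0)
E
```

```text
t: 13.88
ee_pos: [531.3, -153.9, 102.4]
tool_rot: [0.086, 0.025, 0.996, -0.002]
contact_force: [0.6, 0.2, -0.3]
finger_gap: 0.3
grip_force: 0.0
t 13.8833 uyn tcp [ -0.2 -50.7 -22.1] F uyn [ 0.4  0.2 -0.6] gap 0.3 grip 0.0 rotneed(6deg) [ 0.01 -0.02  0.01]
need units toolframe if oriented [-0.14  0.03  0.41]  current-frame [-0.14  0.03  0.41]
side 0 0 0
tool 0 0 0
top 13 [-8.30516317 -5.42446242 -3.54177789] [-28.39011471 -24.84367456 -16.83748579]
tool 0 0 0
```

View pics/a3.png

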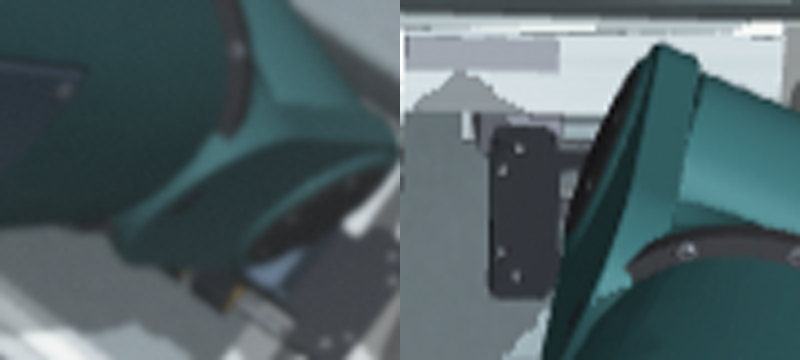

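The image shows the gripper inside the opening, and the depth data puts the roller still at its start position. I'm going 11 mm deeper and pushing in small steps.

```bash
python3 -m jog '[[[0,0,0.15,0,0,0,0],[0,0,0.15,0,0,0,0],[0,0,0.1,0,0,0,0],[0,0,0,0,0,0,0],[0,0.2,0,0,0,0,0],[0,0.2,0,0,0,0,0],[0,0.2,0,0,0,0,0],[0,0.1,0,0,0,0,0],[0,0.1,0,0,0,0,0],[0,0,0,0,0,0,0]]]'; python3 -c "
import h
h.steep(); h.go(-4,-3,-33)"
```

```text
t: 14.82
ee_pos: [534.0, -132.4, 92.6]
tool_rot: [0.086, 0.025, 0.996, -0.002]
contact_force: [-0.3, 1.1, -1.0]
finger_gap: 0.7
grip_force: 0.0
t 14.8167 uyn tcp [ -3.5 -29.1 -31.5] F uyn [-0.8  1.1 -0.7] gap 0.7 grip 0.0 rotneed(6deg) [ 0.01 -0.02  0.03]
need units toolframe if oriented [0.   1.04 0.06]  current-frame [-0.    1.04  0.06]
```

```bash
python3 -m jog '[[[0,0.1,0,0,0,0,0],[0,0.1,0,0,0,0,0],[0,0,0,0,0,0,0]]]'; python3 -m jog '[[[0,0.1,0,0,0,0,0],[0,0.1,0,0,0,0,0],[0,0,0,0,0,0,0]]]';  python3 -c "
import h
h.steep(); h.go(-4,-3,-33)"
```

```text
t: 15.07
ee_pos: [534.0, -129.4, 93.3]
tool_rot: [0.086, 0.024, 0.996, -0.003]
contact_force: [-16.3, -22.6, 19.3]
finger_gap: 0.4
grip_force: 12.9
t: 15.32
ee_pos: [534.8, -124.7, 93.6]
tool_rot: [0.086, 0.025, 0.996, -0.003]
contact_force: [-13.4, -23.6, 19.8]
finger_gap: 0.7
grip_force: 13.0
t 15.3167 uyn tcp [ -2.6 -21.3 -30.8] F uyn [ -1.4 -24.3  23.2] gap 0.7 grip 13.0 rotneed(6deg) [-0.01 -0.01  0.03]
need units toolframe if oriented [0.03 0.73 0.1 ]  current-frame [0.02 0.73 0.1 ]
```

Friction is holding the roller down as it rises on its arc. I'll lift along n while pushing, so that friction helps.

```bash
python3 -m jog '[[[0.02,0,-0.08,0,0,0,0],[0.02,0,-0.08,0,0,0,0],[0,0,0,0,0,0,0]]]';  python3 -c "
import h
h.steep(); h.go(-4,-3,-28)"
```

```text
t: 15.57
ee_pos: [533.3, -123.7, 96.8]
tool_rot: [0.086, 0.025, 0.996, -0.002]
contact_force: [0.3, -9.6, -0.7]
finger_gap: 0.5
grip_force: 4.9
t 15.5667 uyn tcp [ -2.5 -20.4 -27.2] F uyn [ 0.4 -9.6 -0.9] gap 0.5 grip 4.9 rotneed(6deg) [-0.   -0.01  0.02]
need units toolframe if oriented [0.05 0.7  0.05]  current-frame [0.05 0.7  0.05]
```

Vertical friction is gone, so I'm continuing up and across along the arc.

```bash
python3 -m jog '[[[0.02,0.1,-0.06,0,0,0,0],[0.02,0.1,-0.06,0,0,0,0],[0,0,0,0,0,0,0]]]'; python3 -m jog '[[[0.02,0.1,-0.05,0,0,0,0],[0.01,0.1,-0.04,0,0,0,0],[0,0,0,0,0,0,0]]]';  python3 -c "
import h
h.steep(); h.go(-4,-3,-24)"
```

```text
t: 15.82
ee_pos: [532.3, -118.6, 99.5]
tool_rot: [0.087, 0.025, 0.996, -0.003]
contact_force: [2.6, -12.2, -3.9]
finger_gap: 0.3
grip_force: 5.5
t: 16.07
ee_pos: [531.5, -113.8, 101.6]
tool_rot: [0.087, 0.025, 0.996, -0.003]
contact_force: [2.8, -16.3, -6.1]
finger_gap: 0.6
grip_force: 7.3
t 16.0667 uyn tcp [ -2.3 -10.6 -21.9] F uyn [  0.4 -16.1  -7.2] gap 0.6 grip 7.3 rotneed(6deg) [-0.01 -0.    0.02]
need units toolframe if oriented [0.04 0.3  0.1 ]  current-frame [0.04 0.3  0.1 ]
```

```bash
python3 -m jog '[[[0,0,0,0,0,0,0],[0,0,0,0,0,0,0],[0,0,0,0,0,0,0]]]'
python3 - <<'E'
import h
from h import *
h.steep(); h.go(-4,-3,-22)
for n in("side","top"):
    p,D=vision.grab_frame(n); P=cloud(n,D); V=P-OP; u,y,nn=V@U,V@Y,V@N
    for nm,m in(("roller",(abs(u)<7)&(y>-25)&(y<60)&(nn<-8)&(nn>-48)&(D>0)),("housing",(u>20)&(u<52)&(abs(y)<78)&(nn<-45)&(nn>-58)&(D>0))):
        print(n,nm,m.sum(),*([np.percentile(a[m],[2,50,98]).round(1) for a in(u,y,nn)] if m.any() else []))
E
```

```text
t: 16.32
ee_pos: [531.5, -114.0, 101.4]
tool_rot: [0.087, 0.025, 0.996, -0.003]
contact_force: [2.4, -14.7, -7.4]
finger_gap: 0.6
grip_force: 7.2
t 16.3167 uyn tcp [ -2.3 -10.8 -22. ] F uyn [ -0.7 -14.6  -8.1] gap 0.6 grip 7.2 rotneed(6deg) [-0.01 -0.    0.02]
need units toolframe if oriented [0.06 0.31 0.02]  current-frame [0.06 0.31 0.02]
side roller 0
side housing 0
top roller 0
top housing 29 [26.2 34.6 41.2] [27.6 33.1 37. ] [-56.5 -51.9 -47.5]
```

Run:
```python
import h
from h import *
s,T=st(); F=s["contact_force"];M=s["wrist_torque"]*1000
print("tool F",(T.T@F).round(1),"M Nmm",(T.T@M).round(0),"if M in tool frame",M.round(0))
r=np.cross(F,M)/(F@F); print("line pt tool",(T.T@r).round(1),"dir",(T.T@F/np.linalg.norm(F)).round(2), "pitch",F@M/np.linalg.norm(F)/np.linalg.norm(M))
print(s["qpos"].round(3),s["tau"].round(1))
p,d=vision.grab_frame("side"); q,d2=vision.grab_frame("top")
cv2.imwrite("pics/a4.png",np.hstack([cv2.resize(p[200:330,300:440],(400,371),interpolation=2),cv2.resize(q[180:300,320:450],(400,371),interpolation=2)]))
```

```text
t 16.4167 uyn tcp [ -2.3 -10.8 -22. ] F uyn [  0.3 -15.5  -7.6] gap 0.5 grip 7.2 rotneed(6deg) [-0.   -3.    0.02]
tool F [ -2.6 -15.5   7.1] M Nmm [2711. -352.   57.] if M in tool frame [-2675.  -219.  -524.]
line pt tool [  5.5  65.2 144.3] dir [-0.15 -0.9   0.41] pitch -0.027547112499307413
[-0.272  0.266  2.183  0.074  0.524 -1.854] [  7.8 -56.7 -28.7   1.8   1.3  -0.1]
```

View pics/a4.png

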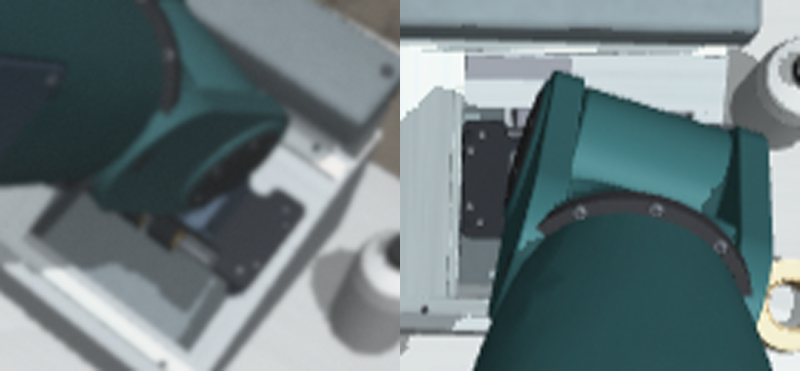

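```bash
python3 -m jog '[[[0,0.1,0,0,0,0,0],[0,0.1,0,0,0,0,0],[0,0,0,0,0,0,0]]]';  python3 -c "
import h
h.steep(); s,T=h.st();print((T.T@s['wrist_torque']).round(2),(T.T@s['contact_force']).round(1))"
```

```text
t: 16.77
ee_pos: [531.4, -109.6, 102.1]
tool_rot: [0.086, 0.025, 0.996, -0.003]
contact_force: [-12.2, -27.7, 15.8]
finger_gap: 0.6
grip_force: 14.2
t 16.7667 uyn tcp [ -2.3  -6.4 -21.3] F uyn [ -2.1 -28.3  19. ] gap 0.6 grip 14.2 rotneed(6deg) [-0.01 -0.01  0.03]
[ 4.67  1.47 -0.  ] [  8.  -28.3 -17.3]
```

```bash
python3 -m jog '[[[0,-0.4,0,0,0,0,0],[0,-0.4,0,0,0,0,0],[0,-0.2,-0.6,0,0,0,0],[0,0,-1,0,0,0,0],[0,0,-1,0,0,0,0],[0,0.5,-1,0,0,0,0],[0,1,-0.8,0,0,0,0],[0,1,0,0,0,0,0],[0,1,0,0,0,0,0],[0,1,0,0,0,0,0],[0,1,0,0,0,0,0],[0,0.5,0,0,0,0,0]]]'
python3 - <<'E'
import h
from h import *
h.steep(); st()
p,d=vision.grab_frame("side"); q,d2=vision.grab_frame("top")
for n,D in(("side",d),("top",d2)):
    P=cloud(n,D); V=P-OP; u,y,nn=V@U,V@Y,V@N
    m=(abs(u)<9)&(y>-75)&(y<75)&(nn<-8)&(nn>-45)&(D>0)
    print(n,m.sum(),*[np.percentile(a[m],[2,50,98]).round(1) for a in(u,y,nn)] if m.any() else 0)
cv2.imwrite("pics/a5.png",np.hstack([cv2.resize(p[230:310,340:430],(400,356),interpolation=2),cv2.resize(q[200:280,340:430],(400,356),interpolation=2)]))
E
```

```text
t: 17.77
ee_pos: [518.3, 19.9, 209.8]
tool_rot: [0.086, 0.025, 0.996, -0.002]
contact_force: [0.7, 0.5, 0.7]
finger_gap: 0.4
grip_force: 0.0
t 17.7667 uyn tcp [ 30.7 122.2  83.1] F uyn [0.9 0.5 0.3] gap 0.4 grip 0.0 rotneed(6deg) [ 0.01 -0.02  0.03]
side 48 [-4.5  2.4  8.3] [-16.2  -8.8   8.2] [-41.6 -22.1 -16.3]
top 58 [-3.9  3.8  8.7] [-17.2  -8.3   3.4] [-40.7 -22.9 -16.4]
```

View pics/a5.png

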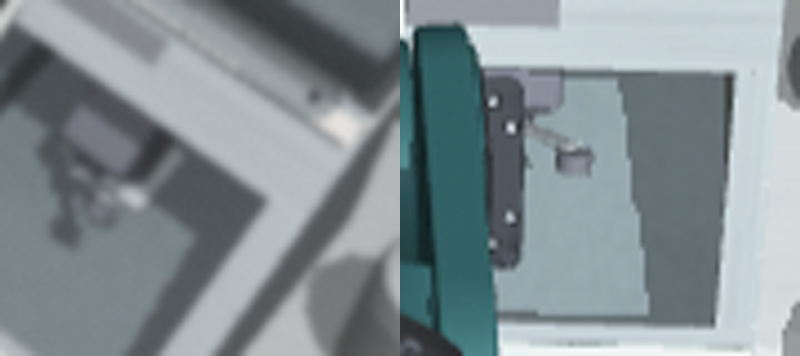

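The lever has sprung back to its start: roller at about (573,160) in the right-hand crop, leaning -y. The tapered finger back pushes the roller down, so I'll straddle it with open fingers and push with the flat inner pad instead.

```bash
python3 -c "
import h
h.steep(); h.go(-4,-6,83);h.go(-4,-6,-28)"
```

```text
t 17.8667 uyn tcp [ 30.7 121.7  83. ] F uyn [0.4 0.  0.2] gap 0.9 grip 0.0 rotneed(6deg) [ 0.01 -0.02  0.04]
need units toolframe if oriented [ 1.32 -5.11  0.43]  current-frame [ 1.34 -5.1   0.42]
t 17.8667 uyn tcp [ 30.7 121.7  83. ] F uyn [0.4 0.  0.2] gap 0.9 grip 0.0 rotneed(6deg) [ 0.01 -0.02  0.04]
need units toolframe if oriented [-0.05 -5.11  4.65]  current-frame [-0.04 -5.12  4.64]
```

```bash
python3 -m jog '[[[0.19,-0.73,0.06,0,0,0,0.3],[0.19,-0.73,0.06,0,0,0,0.5],[0.19,-0.73,0.06,0,0,0,0.5],[0.19,-0.73,0.06,0,0,0,0.5],[0.19,-0.73,0.06,0,0,0,0.5],[0.19,-0.73,0.06,0,0,0,0.5],[0.18,-0.73,0.07,0,0,0,0.5],[-0.2,0,0.6,0,0,0,0.5],[-0.2,0,0.6,0,0,0,0.5],[0,0,0,0,0,0,0.5]]]' 30; python3 -c "
import h
h.steep(); h.go(-4,-6,-28)"
```

```text
t: 18.7
ee_pos: [495.8, -109.8, 163.6]
tool_rot: [0.085, 0.026, 0.996, -0.002]
contact_force: [-1.1, 0.6, -0.9]
finger_gap: 45.6
grip_force: 0.0
t 18.7 uyn tcp [-4.9 -8.5 49.7] F uyn [-1.5  0.5 -0.3] gap 45.6 grip 0.0 rotneed(6deg) [ 0.01 -0.05  0.01]
need units toolframe if oriented [-0.99  0.1   2.94]  current-frame [-1.01  0.1   2.94]
```

```bash
python3 -m jog '[[[-0.14,0,0.42,0,0,0,0.5],[-0.14,0,0.42,0,0,0,0.5],[-0.14,0,0.42,0,0,0,0.5],[-0.14,0,0.42,0,0,0,0.5],[-0.14,0,0.42,0,0,0,0.5],[-0.14,0,0.42,0,0,0,0.5],[-0.14,0,0.42,0,0,0,0.5],[0,0,0,0,0,0,0.5],[0,0,0,0,0,0,0.5]]]' 30; python3 -c "
import h
h.steep(); h.go(-4,-6,-28)"
```

```text
t: 19.45
ee_pos: [532.6, -110.9, 97.4]
tool_rot: [0.085, 0.025, 0.996, -0.002]
contact_force: [0.8, -0.7, -0.1]
finger_gap: 45.5
grip_force: 0.0
t 19.45 uyn tcp [ -3.4  -7.6 -26.1] F uyn [ 0.7 -0.6 -0.5] gap 45.5 grip 0.0 rotneed(6deg) [ 0.01 -0.03  0.02]
need units toolframe if oriented [-0.    0.06  0.08]  current-frame [-0.    0.06  0.08]
```

```bash
python3 -m jog '[[[0,0.2,0.04,0,0,0,0.5],[0,0.2,0.04,0,0,0,0.5],[0,0.1,0,0,0,0,0.5],[0,0,0,0,0,0,0.5]]]' 30;  python3 -m jog '[[[0,0.1,0,0,0,0,0.5],[0.01,0.1,-0.03,0,0,0,0.5],[0,0,0,0,0,0,0.5]]]' 30; python3 -c "
import h
h.steep(); h.go(-4,25,-28)"
```

```text
t: 19.78
ee_pos: [533.8, -98.1, 95.9]
tool_rot: [0.086, 0.024, 0.996, -0.002]
contact_force: [-4.9, -9.6, 4.7]
finger_gap: 45.4
grip_force: 4.5
t: 20.03
ee_pos: [533.9, -93.6, 96.9]
tool_rot: [0.086, 0.025, 0.996, -0.002]
contact_force: [-6.0, -13.2, 8.3]
finger_gap: 45.3
grip_force: 7.2
t 20.0333 uyn tcp [ -3.3   9.7 -26.7] F uyn [ -0.8 -13.5   9.8] gap 45.3 grip 7.2 rotneed(6deg) [-0.   -0.02  0.03]
need units toolframe if oriented [0.01 0.61 0.06]  current-frame [0.01 0.61 0.06]
```

```bash
python3 -m jog '[[[0.02,0.1,-0.06,0,0,0,0.5],[0.02,0.1,-0.06,0,0,0,0.5],[0,0,0,0,0,0,0.5]]]' 30;  python3 -m jog '[[[0.02,0.1,-0.04,0,0,0,0.5],[0.01,0.1,-0.04,0,0,0,0.5],[0,0,0,0,0,0,0.5]]]' 30; python3 -c "
import h
h.steep(); h.go(-4,30,-22)"
```

```text
t: 20.28
ee_pos: [532.8, -88.7, 99.8]
tool_rot: [0.086, 0.025, 0.996, -0.003]
contact_force: [-5.0, -15.7, 7.0]
finger_gap: 45.3
grip_force: 8.3
t: 20.53
ee_pos: [532.0, -84.0, 101.8]
tool_rot: [0.086, 0.024, 0.996, -0.003]
contact_force: [-8.3, -21.9, 10.8]
finger_gap: 45.7
grip_force: 11.0
t 20.5333 uyn tcp [ -3.1  19.2 -21.3] F uyn [ -1.2 -22.3  12.9] gap 45.7 grip 11.0 rotneed(6deg) [-0.01 -0.01  0.03]
need units toolframe if oriented [0.03 0.43 0.04]  current-frame [0.02 0.43 0.04]
```

```bash
python3 -m jog '[[[0.02,0,-0.06,0,0,0,0.5],[0.02,0,-0.06,0,0,0,0.5],[0,0,0,0,0,0,0.5]]]' 30;  python3 -c "
import h
h.steep(); s,T=h.st(); print(s['qvel'].round(3),(T.T@s['wrist_torque']).round(2),(T.T@s['contact_force']).round(1))"; python3 -m jog '[[[0,0,0,0,0,0,0.5],[0,0,0,0,0,0,0.5],[0,0,0,0,0,0,0.5],[0,0,0,0,0,0,0.5]]]' 30;python3 -c "
import h
h.steep(); s,T=h.st(); print(s['qvel'].round(3),(T.T@s['wrist_torque']).round(2),(T.T@s['contact_force']).round(1))"
```

```text
t: 20.78
ee_pos: [530.8, -83.6, 104.1]
tool_rot: [0.087, 0.025, 0.996, -0.003]
contact_force: [2.0, -14.3, -5.1]
finger_gap: 45.7
grip_force: 7.0
t 20.7833 uyn tcp [ -3.1  19.5 -18.6] F uyn [ -0.  -14.2  -5.8] gap 45.7 grip 7.0 rotneed(6deg) [-0.   -0.    0.03]
[-0.     0.004 -0.    -0.001 -0.002  0.001] [ 2.42 -0.26 -0.01] [ -1.7 -14.2   5.5]
t: 21.12
ee_pos: [530.8, -83.6, 104.0]
tool_rot: [0.087, 0.025, 0.996, -0.003]
contact_force: [1.4, -14.9, -4.6]
finger_gap: 46.0
grip_force: 7.2
t 21.1167 uyn tcp [ -3.1  19.5 -18.7] F uyn [ -0.2 -14.8  -5.1] gap 46.0 grip 7.2 rotneed(6deg) [-0.   -0.01  0.03]
[-0.001  0.001  0.001 -0.001  0.001 -0.001] [ 2.53 -0.22  0.04] [ -1.3 -14.8   4.9]
```

The forces are consistent with a spring whose resistance rises until mid-travel, about 15 N now and expected to reach about 21 N. I'm continuing along the arc, with contact staying below 40 N.

```bash
python3 -m jog '[[[0.01,0.08,-0.03,0,0,0,0.5],[0.01,0.08,-0.03,0,0,0,0.5],[0,0,0,0,0,0,0.5]]]' 30; python3 -m jog '[[[0.01,0.08,-0.02,0,0,0,0.5],[0,0.08,-0.02,0,0,0,0.5],[0,0,0,0,0,0,0.5]]]' 30; python3 -c "
import h
h.steep(); h.go(-4,34,-18)"
```

```text
t: 21.37
ee_pos: [530.4, -79.7, 105.5]
tool_rot: [0.087, 0.024, 0.996, -0.003]
contact_force: [1.8, -17.8, -5.2]
finger_gap: 45.8
grip_force: 8.9
t: 21.62
ee_pos: [530.0, -75.9, 106.4]
tool_rot: [0.087, 0.024, 0.996, -0.003]
contact_force: [-0.1, -21.2, -2.8]
finger_gap: 45.7
grip_force: 11.1
t 21.6167 uyn tcp [ -3.   27.2 -16. ] F uyn [ -0.4 -21.2  -3. ] gap 45.7 grip 11.1 rotneed(6deg) [-0.01 -0.01  0.03]
need units toolframe if oriented [0.01 0.27 0.09]  current-frame [0.01 0.27 0.09]
```

```bash
python3 -m jog '[[[0,0.06,0,0,0,0,0.5],[0,0.06,-0.01,0,0,0,0.5],[0,0,0,0,0,0,0.5]]]' 30; python3 -m jog '[[[0,0.06,0,0,0,0,0.5],[0,0,0,0,0,0,0.5]]]' 30; python3 -c "
import h
h.steep(); h.go(-4,34,-18)"
```

```text
t: 21.87
ee_pos: [530.0, -73.3, 106.8]
tool_rot: [0.086, 0.024, 0.996, -0.003]
contact_force: [-4.8, -26.0, 3.2]
finger_gap: 45.6
grip_force: 13.3
t: 22.03
ee_pos: [529.7, -70.5, 106.5]
tool_rot: [0.086, 0.025, 0.996, -0.002]
contact_force: [-0.1, -0.3, -0.6]
finger_gap: 45.7
grip_force: 0.0
t 22.0333 uyn tcp [ -3.6  32.5 -15.7] F uyn [-0.4 -0.3 -0.5] gap 45.7 grip 0.0 rotneed(6deg) [ 0.01 -0.02  0.02]
need units toolframe if oriented [-0.01  0.06  0.09]  current-frame [-0.01  0.06  0.09]
```

It snapped over: the force is gone. I'm lifting out and checking.

```bash
python3 -m jog '[[[0.05,0.08,-0.2,0,0,0,0.5],[0.1,0,-0.4,0,0,0,0.5],[0.15,0,-0.5,0,0,0,0.5],[0.3,0,-0.95,0,0,0,0.5],[0.3,0,-0.95,0,0,0,0.5],[0.3,0,-0.95,0,0,0,0.5],[0,1,-0.6,0,0,0,0.6],[0,1,-0.6,0,0,0,0.6],[0,1,-0.6,0,0,0,0.6],[0,1,-0.6,0,0,0,0.6],[0,1,0,0,0,0,0.6],[0,0,0,0,0,0,0.6]]]' 30
python3 - <<'E'
import h
from h import *
h.steep(); st()
p,d=vision.grab_frame("side"); q,d2=vision.grab_frame("top")
for n,D in(("side",d),("top",d2)):
    P=cloud(n,D); V=P-OP; u,y,nn=V@U,V@Y,V@N
    m=(abs(u)<9)&(y>-75)&(y<75)&(nn<-8)&(nn>-45)&(D>0)
    print(n,m.sum(),*[np.percentile(a[m],[2,50,98]).round(1) for a in(u,y,nn)] if m.any() else 0)
    k=(u>70)&(u<96)&(y>140)&(y<190)&(nn>35)&(nn<62)&(D>0)
    print("knob",k.sum(),*[np.percentile(a[k],[2,50,98]).round(1) for a in(u,y,nn)] if k.any() else 0)
h.RT=h.RS; h.go(83,165,130); h.go(83,165,34)
E
```

```text
t: 23.03
ee_pos: [479.4, 62.2, 259.3]
tool_rot: [0.087, 0.024, 0.996, -0.001]
contact_force: [-0.3, -0.5, 0.4]
finger_gap: 54.8
grip_force: 0.0
t 23.0333 uyn tcp [ 17.6 162.4 146.1] F uyn [-0.1 -0.5  0.5] gap 54.8 grip 0.0 rotneed(6deg) [0.02 0.   0.04]
side 46 [-4.7  3.3  8.5] [28.7 40.6 50.2] [-44.1 -22.7 -17.1]
knob 12 [93.  94.3 95.6] [157.7 161.5 170.1] [37.5 52.1 55.4]
top 56 [-3.5  4.   8.7] [28.2 41.7 50.3] [-39.  -23.  -17.7]
knob 139 [72.5 86.  95.6] [152.2 163.8 175.2] [40.3 52.7 56.6]
t 23.1333 uyn tcp [ 16.7 160.1 145.1] F uyn [ 0.6 -0.4  0.1] gap 54.5 grip 0.0 rotneed(6deg) [ 0.02 -3.02  0.04]
need units toolframe if oriented [-2.65  0.2   0.61]  current-frame [-2.71  0.18 -0.25]
t 23.1333 uyn tcp [ 16.7 160.1 145.1] F uyn [ 0.6 -0.4  0.1] gap 54.5 grip 0.0 rotneed(6deg) [ 0.02 -3.02  0.04]
need units toolframe if oriented [-2.65  0.2   4.44]  current-frame [-3.9   0.17  3.4 ]
```

The roller is now at y≈+41, so the lever is tripped. Next I re-tilt the tool and go back to the knob, which is at y≈164 with its top at n≈54.

```bash
python3 -m jog '[[[0,0,0,0,-0.75,0,0.6],[0,0,0,0,-0.75,0,0.6],[0,0,0,0,-0.75,0,0.6],[0,0,0,0,-0.75,0.04,0.6],[-0.65,0.04,0,0,0,0,0.6],[-0.7,0.04,0,0,0,0,0.6],[-0.7,0.04,0.3,0,0,0,0.6],[-0.6,0.04,0.3,0,0,0,0.6],[0,0,0,0,0,0,0.6]]]' 30; python3 -c "
from h import *
go(83,164.5,34)"
```

```text
t: 23.88
ee_pos: [547.1, 58.5, 275.6]
tool_rot: [0.241, 0.027, 0.97, -0.006]
contact_force: [0.1, 0.3, 0.0]
finger_gap: 55.0
grip_force: 0.0
t 23.8833 uyn tcp [ 85.1 162.3 128.7] F uyn [ 0.1  0.3 -0. ] gap 55.0 grip 0.0 rotneed(6deg) [ 0.01 -0.02 -0.03]
need units toolframe if oriented [0.09 0.09 3.79]  current-frame [0.08 0.08 3.79]
```

```bash
python3 -m jog '[[[0.09,0.09,0.6,0,0,0,0.6],[0,0,0.7,0,0,0,0.6],[0,0,0.7,0,0,0,0.6],[0,0,0.6,0,0,0,0.6],[0,0,0.5,0,0,0,0.6],[0,0,0.4,0,0,0,0.6],[0,0,0.29,0,0,0,0.6],[0,0,0,0,0,0,0.4],[0,0,0,0,0,0,0.2],[0,0,0,0,0,0,0],[0,0,0,0,0,0,0],[0,0,0,0,0,0,0]]]' 30; python3 -c "
from h import *
st()"
```

```text
t: 24.88
ee_pos: [587.5, 59.6, 190.8]
tool_rot: [0.241, 0.026, 0.97, -0.005]
contact_force: [1.0, -19.4, 2.8]
finger_gap: 24.4
grip_force: 12.8
t 24.8833 uyn tcp [ 81.  165.5  34.9] F uyn [  3.1 -19.3   1.5] gap 24.4 grip 12.8 rotneed(6deg) [ 0.01 -0.02 -0.02]
```

```bash
python3 -m jog '[[[0,-0.05,-0.08,0,0,0,0],[0,-0.2,-0.06,0,0,0,0],[0,-0.4,0,0,0,0,0],[0,-0.6,0,0,0,0,0],[0,-0.7,0,0,0,0,0],[0,-0.7,0,0,0,0,0],[0,-0.7,0,0,0,0,0],[0,-0.7,0,0,0,0,0],[0,-0.6,0,0,0,0,0],[0,-0.5,0,0,0,0,0],[0,-0.4,0,0,0,0,0],[0,-0.3,0,0,0,0,0]]]' 40; python3 -c "
from h import *
go(83,0.6,38)"
```

```text
t: 25.88
ee_pos: [578.0, -87.2, 193.2]
tool_rot: [0.241, 0.027, 0.97, -0.005]
contact_force: [5.0, 1.2, -4.9]
finger_gap: 23.7
grip_force: 40.0
t 25.8833 uyn tcp [80.5 18.4 37.9] F uyn [ 2.1  1.5 -6.6] gap 23.7 grip 40.0 rotneed(6deg) [ 0.01 -0.02 -0.03]
need units toolframe if oriented [-0.1  -0.71 -0.  ]  current-frame [-0.1  -0.71 -0.01]
```

```bash
python3 -m jog '[[[0,-0.25,0,0,0,0,0],[0,-0.2,0,0,0,0,0],[0,-0.15,0,0,0,0,0],[0,-0.1,0,0,0,0,0],[0,0,0,0,0,0,0],[0,0,0,0,0,0,0]]]' 40; python3 -c "
from h import *
go(83,0.6,38)"
```

```text
t: 26.38
ee_pos: [577.2, -104.1, 193.2]
tool_rot: [0.241, 0.026, 0.97, -0.005]
contact_force: [4.4, -2.0, -4.7]
finger_gap: 23.4
grip_force: 40.0
t 26.3833 uyn tcp [80.5  1.5 37.9] F uyn [ 1.7 -1.8 -6.3] gap 23.4 grip 40.0 rotneed(6deg) [ 0.01 -0.02 -0.02]
need units toolframe if oriented [-0.1  -0.03 -0.01]  current-frame [-0.1  -0.03 -0.01]
```

Next I press gently against the stop.

```bash
python3 -m jog '[[[0,-0.04,0,0,0,0,0],[0,-0.04,0,0,0,0,0],[0,0,0,0,0,0,0],[0,0,0,0,0,0,0]]]' 40; python3 -c "
from h import *
go(83,0.6,38)"
```

```text
t: 26.72
ee_pos: [577.1, -105.9, 193.2]
tool_rot: [0.241, 0.026, 0.97, -0.005]
contact_force: [5.4, -0.2, -5.2]
finger_gap: 23.7
grip_force: 40.0
t 26.7167 uyn tcp [80.5 -0.3 37.8] F uyn [ 2.3  0.1 -7.1] gap 23.7 grip 40.0 rotneed(6deg) [ 0.01 -0.02 -0.02]
need units toolframe if oriented [-0.1   0.04 -0.01]  current-frame [-0.1   0.04 -0.01]
```

```bash
python3 -m jog '[[[0,-0.05,0,0,0,0,0],[0,0,0,0,0,0,0],[0,0,0,0,0,0,0]]]' 40; python3 -m jog '[[[0,-0.03,0,0,0,0,0],[0,0,0,0,0,0,0],[0,0,0,0,0,0,0]]]' 40;python3 -c "
from h import *
go(83,0.6,38)"
```

```text
t: 26.97
ee_pos: [576.9, -106.3, 193.1]
tool_rot: [0.24, 0.026, 0.97, -0.005]
contact_force: [7.2, 10.4, -4.5]
finger_gap: 23.9
grip_force: 40.0
t: 27.22
ee_pos: [576.8, -106.6, 193.0]
tool_rot: [0.24, 0.026, 0.97, -0.004]
contact_force: [8.2, 17.9, -3.7]
finger_gap: 24.0
grip_force: 40.0
t 27.2167 uyn tcp [80.3 -1.  37.8] F uyn [ 4.7 18.3 -6.7] gap 24.0 grip 40.0 rotneed(6deg) [ 0.03 -0.03 -0.02]
need units toolframe if oriented [-0.11  0.06 -0.01]  current-frame [-0.11  0.06 -0.01]
```

At the stop. I'm guiding the knob in and releasing.

```bash
python3 -m jog '[[[0,0.02,0.1,0,0,0,0],[0,0,0.1,0,0,0,0],[0,0,0.1,0,0,0,0],[0,0,0.1,0,0,0,0],[0,0,0,0,0,0,0],[0,0,0,0,0,0,0]]]' 40; python3 -c "
from h import *
st()"
```

```text
t: 27.72
ee_pos: [581.7, -106.6, 184.2]
tool_rot: [0.24, 0.026, 0.97, -0.005]
contact_force: [7.1, 13.3, -2.7]
finger_gap: 23.2
grip_force: 40.0
t 27.7167 uyn tcp [80.4 -0.8 27.8] F uyn [ 4.4 13.7 -5.4] gap 23.2 grip 40.0 rotneed(6deg) [ 0.03 -0.02 -0.02]
```

```bash
python3 -m jog '[[[0,0.02,0.03,0,0,0,0],[0,0,0,0,0,0,0.2],[0,0,0,0,0,0,0.5],[0,0,0,0,0,0,0.6],[0,0,0,0,0,0,0.6],[0,0,-0.4,0,0,0,0.6],[0,0,-0.8,0,0,0,0.6],[0.1,0,-1,0,0,0,0.6],[0.3,0,-1,0,0,0,0.6],[0.5,0.5,-1,0,0,0,0.6],[0.5,1,-1,0,0,0,0.6],[0,1,-1,0,0,0,0.6]]]' 40; python3 -m jog '[[[0,1,-0.5,0,0,0,0.6],[0,1,-0.5,0,0,0,0.6],[0,1,0,0,0,0,0.6],[0,1,0,0,0,0,0.6],[0,1,0,0,0,0,0.6],[0,0,0,0,0,0,0.6],[0,0,0,0,0,0,0.6]]]'
python3 - <<'E'
from h import *
st()
z=np.load("top0.npz"); 
q,D=vision.grab_frame("top")
for nm,p,d in(("before",z["p"],z["d"]),("now",q,D)):
    P=cloud("top",d); V=P-OP; u,y,nn=V@U,V@Y,V@N
    k=(u>65)&(u<100)&(abs(y)<20)&(nn>25)&(nn<62)&(p.max(2)<70)&(d>0)
    print(nm,k.sum(),*[np.percentile(a[k],[2,25,50,75,98]).round(1) for a in(u,y,nn)])
    b=np.zeros((480,640),np.uint8); b[190:222,362:395]=1; km=b*(p.max(2)<60); c=cv2.connectedComponentsWithStats(km.astype(np.uint8)); i=1+np.argmax(c[2][1:,4]); print(c[3][i],c[2][i])
cv2.imwrite("pics/a6.png",q)
E
```

```text
t: 28.72
ee_pos: [479.0, -39.4, 304.1]
tool_rot: [0.24, 0.028, 0.97, -0.006]
contact_force: [0.1, 0.4, 0.0]
finger_gap: 54.6
grip_force: 0.0
t: 29.3
ee_pos: [476.7, 86.9, 327.1]
tool_rot: [0.241, 0.025, 0.97, -0.005]
contact_force: [0.3, -0.6, -0.7]
finger_gap: 54.6
grip_force: 0.0
t 29.3 uyn tcp [ 45.9 187.  207.8] F uyn [-0.1 -0.6 -0.7] gap 54.6 grip 0.0 rotneed(6deg) [ 0.02 -0.02 -0.  ]
before 135 [75.4 82.2 87.6 92.1 96.9] [-11.7  -5.3   0.4   5.8  11. ] [27.5 41.9 44.7 46.6 49.5]
[378.34899329 205.3557047 ] [371 199  15  14 149]
now 128 [76.3 82.3 87.9 92.4 96.6] [-11.8  -4.4   0.3   5.8  11.1] [27.8 41.5 44.9 46.5 49.1]
[378.66666667 205.5248227 ] [372 199  14  14 141]
```

View pics/a6.png

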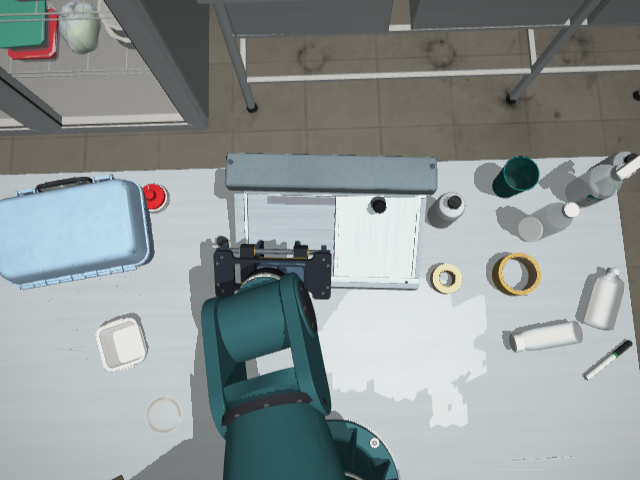

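The hatch is shut. The knob is back at (378.7,205.5), with the same position and height as at the start. The flask (450,207) and label roll (447,278) have not moved, and the cuvette's cap is visible at (222,242).

```bash
python3 -c "
from station import order
print(order.job_done())"
```

```text
the job is handed in; nothing more can be done
None
```

Job handed in: the lever was over to +y when last seen before I shut the hatch, the hatch is shut with the spring knob back in, and the bystanders look unmoved; two early pushes jammed at up to about 37 N, close to the 40 N limit, and joint 5 briefly read 0.306 against its 0.31 limit.

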